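# Lid on the kettle, then find the sugar by its weight

### The arm

A 6-joint arm with a two-finger parallel gripper is mounted at the origin on the work surface. World frame = base frame: x ahead of the robot, y to its left, z up, the work surface at z = 0. Lengths are in m, angles in rad, forces in N, time in s.
With the tool pointing down it reaches from about 0.35 to 0.975 m from the base axis. Payload 4.9 kg.
Tool frame: the origin (TCP) lies at the very end of the fingers, on their centre line; the grasp point (between the pads) lies 19 mm behind it (ctrl.grasp_offset is the distance from the TCP to the grasp point, in m); z points along the fingers, y is the line along which they close (so a half turn about z gives the same grasp; the last joint's range is limited). The gripper opens to 85 mm and grips with 20 to 120 N. Pads are 22 mm wide; open, the fingers measure 114 mm over their backs; the gripper's body (76 mm by 85 mm) begins 54 mm behind the grasp point. The pads swing forward as they close: fully open they stand 13 mm farther back than shut.
Start: joints at [-1.373, 0.053, 1.613, -0, 1.476, -0.119], TCP at [0.195, -0.594, 0.231] pointing down, gripper open.
Joint ranges: [-3.01, 3.01], [-1.01, 2.22], [0.06, 2.58], [-1.02, 4.17], [0.09, 2.62], [-3.14, 3.14]. Speed limits (rad/s): [2.57, 2.57, 3.14, 3.14, 3.14, 3.14].

### API

Orientations are given as a rotation vector (axis times angle).
In Python, from station import ctrl, optics gives the robot as it stands.
- The arm moves only by the shell command python3 -m handwheel 'ROWS' [OPENING] [FORCE]. ROWS is JSON, a list of rows, each an object of numbers: "tx", "ty", "tz": the shift along the tool's x, y, z in mm; "roll": the turn about the tool's z in rad. A call has 1 to 12 rows; each row shifts and turns the commanded pose from where the row before left it, along the tool's axes as they then stand; what a row does not reach is not made up. A row lasts 1/12 s, in which the tool goes at most 41.7 mm and 7.16 degrees, less where a joint would pass 70% of its speed; a pose out of reach is approached as far as the arm can. A call with a gripper value outside its range is refused whole. OPENING is the finger opening in mm, from 0 to 85.4, set as the call begins (- or left out, the last holds). The fingers move at their own pace and stop on an object; FORCE is the grip in N (left out, the last holds). Time passes only in rows, so rows that do not move let the fingers close. It gives the time, the measured TCP pose, the force, the opening and the grip force at its end, in the units of the state.
- ctrl.get_obs(): the state, without advancing time (a new reading comes with each control period).
- optics.get_image(name): name is "scene" or "top" or "wrist"; returns (picture, depth): 384x512x3 uint8, red, green, blue; 384x512 float32, m along the optical axis (not along the pixel's ray), 0 where there is no reading.
- optics.camera_params(name): a dict with "mtx" (3x3 intrinsics, pixels), "extrinsics" (4x4, takes a point from camera to world coordinates); the wrist camera has in their place "tool_from_camera" (4x4, takes a point from camera to tool coordinates, whose origin is the TCP and whose axes are the flange's). Camera axes: x right, y down, z forward; pixel columns grow to the right and rows downward; lengths in m; the calibration is good to about 2 mm. A picture is of the moment at which its call begins: read the wrist's pose just before it. camera_params takes no time and is no camera call.
- ctrl.finish_job(): hands the job in; it is judged then, once.
The state is a dict: "t": time; "q": joint angles; "dq": joint speeds; "effort": joint torques, N m; "tool_pos": TCP position; "tool_rot": TCP orientation; "contact_force": force on the tool from outside, world axes, zero at the start; "wrist_torque": the same for the moment, N m; "opening": finger opening in m; "grip_force": force on a finger pad.
Only numpy, scipy, OpenCV 4.12 (cv2) and the standard library are available. Lean on these libraries where they do the work, as an engineer would, in place of code of your own. Each camera call takes 0.05 s, during which the arm holds its last target. There are 200 camera calls.

### The job

We are getting hot drinks ready: put the lid on the kettle so that it sits fully home. Then find me the sugar: tea, coffee and sugar are in the three matching canisters on the wooden board, and the sugar is the heaviest, so heft them against one another, setting each back upright on the board without dropping anything. Finish while holding the sugar canister up, upright and still in the gripper, its underside about 15 cm above the worktop, and leave the mugs, pepper mill, teaspoon and kettle where they are.

Things in the scene. Friction and masses are not known exactly. Their poses are not given: they have to be found in the camera images.
- kettle_lid: loose dark grey kettle lid with a black knob, lying plug-down on the worktop, 0.14 kg. Origin: centre of the plug's underside, z up. Plug 90 mm in diameter from z = 0 to 12 mm; flange 120 mm in diameter from z = 12 to 17 mm; thin stem 18 mm in diameter from 17 to 27 mm; black round knob 28 mm in diameter from 27 to 57 mm
- kettle: dark grey open jug kettle, 1.8 to 2.6 kg, standing loose on its round power base (top 20 mm above the worktop). Origin: centre of its underside, z up; body 166 mm in diameter at the foot, 116 mm at the rim, 190 mm tall. The black D handle reaches 138 mm out along +y (highest point 186 mm above the origin), the spout 100 mm out along -y (top 187 mm)
- kettle_mouth (a point): centre of the kettle's round open mouth, at rim height (190 mm above the kettle's underside, 210 mm above the worktop). The mouth is 104 mm in diameter inside and the rim 6 mm wide; with the lid home the flange rests on the rim and the lid's origin is 12 mm below this point
- board: flat oak serving board fixed to the worktop, 160 mm (its x) by 370 mm (its y), 12 mm thick, no rim. Origin: centre of its underside. The canisters stand on its top in a row along its y, about 120 mm apart
- tin_a: one of three outwardly identical closed canisters: grey-green metal cylinder, pale-wood lid flush and fast, 66 mm in diameter, 130 mm tall over all. Origin: centre of the underside, z up. Any of them may hold the sugar; nothing outside shows it. They weigh 0.2 to 0.62 kg with contents; the sugar (over 0.5 kg) at least 0.18 kg more than either other (under 0.35 kg)
- tin_b: one of three outwardly identical closed canisters: grey-green metal cylinder, pale-wood lid flush and fast, 66 mm in diameter, 130 mm tall over all. Origin: centre of the underside, z up. Any of them may hold the sugar; nothing outside shows it. They weigh 0.2 to 0.62 kg with contents; the sugar (over 0.5 kg) at least 0.18 kg more than either other (under 0.35 kg)
- tin_c: one of three outwardly identical closed canisters: grey-green metal cylinder, pale-wood lid flush and fast, 66 mm in diameter, 130 mm tall over all. Origin: centre of the underside, z up. Any of them may hold the sugar; nothing outside shows it. They weigh 0.2 to 0.62 kg with contents; the sugar (over 0.5 kg) at least 0.18 kg more than either other (under 0.35 kg)
- mug_white: white mug, 80 mm in diameter, 92 mm tall, handle at its +y; bystander beyond the board. Origin: centre of the underside
- mug_blue: blue mug, the same size; bystander beyond the board. Origin: centre of the underside
- pepper_mill: dark wooden pepper mill, 56 mm in diameter, 150 mm tall, bystander beyond the board. Origin: centre of the underside
- teaspoon: steel teaspoon, 140 mm long, lying flat on the worktop between the board and the kettle; bystander. Origin: the middle of the spoon's underside, its length along x
Things that resemble listed ones, but are neither listed nor needed, are in the scene too. What is shaped like the tin_c but orange or red is not meant.

How it is judged:
On the way, in this order (a step that is already met when the one before it is completed fails the run):
1. the lid sits fully home in the kettle's mouth and has been let go (horizontal distance between kettle_lid and kettle_mouth below 0.008 m and z of kettle_lid in the frame of kettle_mouth between -0.017 and -0.007 m and angle between the z axis of kettle_lid and the z axis of kettle, either way round below 0.08 rad and contact force between kettle_lid and the fingers below 0.1 N), for 0.2 s.
2. after that, one of the lighter canisters is lifted clear of the board for comparison, while the heaviest stands there (((z of tin_a in the frame of board above 0.02 m and contact force between tin_a and board below 0.05 N and contact force between tin_a and the fingers above 1 N and contact force between any of tin_b, tin_c and board above 4.2 N) or (z of tin_b in the frame of board above 0.02 m and contact force between tin_b and board below 0.05 N and contact force between tin_b and the fingers above 1 N and contact force between any of tin_c, tin_a and board above 4.2 N) or (z of tin_c in the frame of board above 0.02 m and contact force between tin_c and board below 0.05 N and contact force between tin_c and the fingers above 1 N and contact force between any of tin_a, tin_b and board above 4.2 N))), for 0.1 s.
At the end, for the whole second after the job is handed in: The sugar (heaviest) canister is in the fingers alone, underside 100-250 mm up, within 0.2 rad of upright, still; the two lighter (under 4.2 N on the board) rest there upright (0.1 rad); the lid is home in the kettle (8 mm, plug 7-17 mm below rim, 0.08 rad), kettle moved under 30 mm ((((height (world z) of tin_a between 0.1 and 0.25 m and angle between tin_a's own z axis and vertical below 0.2 rad and linear speed of tin_a below 0.03 m/s and angular speed of tin_a below 0.3 rad/s and contact force between tin_a and the fingers above 2 N and contact force between tin_a and board below 0.05 N and contact force between tin_a and kettle below 0.05 N and contact force between tin_a and kettle_lid below 0.05 N and contact force between tin_a and mug_white below 0.05 N and contact force between tin_a and mug_blue below 0.05 N and contact force between tin_a and pepper_mill below 0.05 N and contact force between tin_a and tin_b below 0.05 N and contact force between tin_a and tin_c below 0.05 N) and (angle between tin_b's own z axis and vertical below 0.1 rad and z of tin_b in the frame of board between 0.006 and 0.018 m and x of tin_b in the frame of board between -0.08 and 0.08 m and y of tin_b in the frame of board between -0.185 and 0.185 m and contact force between tin_b and board between 0.5 and 4.2 N and linear speed of tin_b below 0.03 m/s) and (angle between tin_c's own z axis and vertical below 0.1 rad and z of tin_c in the frame of board between 0.006 and 0.018 m and x of tin_c in the frame of board between -0.08 and 0.08 m and y of tin_c in the frame of board between -0.185 and 0.185 m and contact force between tin_c and board between 0.5 and 4.2 N and linear speed of tin_c below 0.03 m/s)) or ((height (world z) of tin_b between 0.1 and 0.25 m and angle between tin_b's own z axis and vertical below 0.2 rad and linear speed of tin_b below 0.03 m/s and angular speed of tin_b below 0.3 rad/s and contact force between tin_b and the fingers above 2 N and contact force between tin_b and board below 0.05 N and contact force between tin_b and kettle below 0.05 N and contact force between tin_b and kettle_lid below 0.05 N and contact force between tin_b and mug_white below 0.05 N and contact force between tin_b and mug_blue below 0.05 N and contact force between tin_b and pepper_mill below 0.05 N and contact force between tin_b and tin_a below 0.05 N and contact force between tin_b and tin_c below 0.05 N) and (angle between tin_c's own z axis and vertical below 0.1 rad and z of tin_c in the frame of board between 0.006 and 0.018 m and x of tin_c in the frame of board between -0.08 and 0.08 m and y of tin_c in the frame of board between -0.185 and 0.185 m and contact force between tin_c and board between 0.5 and 4.2 N and linear speed of tin_c below 0.03 m/s) and (angle between tin_a's own z axis and vertical below 0.1 rad and z of tin_a in the frame of board between 0.006 and 0.018 m and x of tin_a in the frame of board between -0.08 and 0.08 m and y of tin_a in the frame of board between -0.185 and 0.185 m and contact force between tin_a and board between 0.5 and 4.2 N and linear speed of tin_a below 0.03 m/s)) or ((height (world z) of tin_c between 0.1 and 0.25 m and angle between tin_c's own z axis and vertical below 0.2 rad and linear speed of tin_c below 0.03 m/s and angular speed of tin_c below 0.3 rad/s and contact force between tin_c and the fingers above 2 N and contact force between tin_c and board below 0.05 N and contact force between tin_c and kettle below 0.05 N and contact force between tin_c and kettle_lid below 0.05 N and contact force between tin_c and mug_white below 0.05 N and contact force between tin_c and mug_blue below 0.05 N and contact force between tin_c and pepper_mill below 0.05 N and contact force between tin_c and tin_a below 0.05 N and contact force between tin_c and tin_b below 0.05 N) and (angle between tin_a's own z axis and vertical below 0.1 rad and z of tin_a in the frame of board between 0.006 and 0.018 m and x of tin_a in the frame of board between -0.08 and 0.08 m and y of tin_a in the frame of board between -0.185 and 0.185 m and contact force between tin_a and board between 0.5 and 4.2 N and linear speed of tin_a below 0.03 m/s) and (angle between tin_b's own z axis and vertical below 0.1 rad and z of tin_b in the frame of board between 0.006 and 0.018 m and x of tin_b in the frame of board between -0.08 and 0.08 m and y of tin_b in the frame of board between -0.185 and 0.185 m and contact force between tin_b and board between 0.5 and 4.2 N and linear speed of tin_b below 0.03 m/s))) and horizontal distance between kettle_lid and kettle_mouth below 0.008 m and z of kettle_lid in the frame of kettle_mouth between -0.017 and -0.007 m and angle between the z axis of kettle_lid and the z axis of kettle, either way round below 0.08 rad and distance of kettle from where it was at the start of the episode below 0.03 m and angle between kettle's own z axis and vertical below 0.05 rad); the arm keeps its last pose, push and grip.
It fails at once if a mug, the pepper mill or the teaspoon is moved more than 30 mm (distance of any of mug_white, mug_blue, pepper_mill, teaspoon from where it was at the start of the episode above 0.03 m).
It fails at once if the kettle is pushed more than 30 mm or tipped (distance of kettle from where it was at the start of the episode above 0.03 m or angle between kettle's own z axis and vertical above 0.15 rad).
It fails at once if a canister or the lid is dropped or thrown (moves faster than 0.5 m/s with no finger on it, a fall of over 12 mm) ((linear speed of tin_a above 0.5 m/s and contact force between tin_a and the fingers below 0.01 N) or (linear speed of tin_b above 0.5 m/s and contact force between tin_b and the fingers below 0.01 N) or (linear speed of tin_c above 0.5 m/s and contact force between tin_c and the fingers below 0.01 N) or (linear speed of kettle_lid above 0.5 m/s and contact force between kettle_lid and the fingers below 0.01 N)).
It fails at once if a canister is tipped over (angle between any of tin_a, tin_b, tin_c's own z axis and vertical above 0.6 rad).
It also fails if it takes over 72 s, if anything falls off the work surface, if the arm or the gripper's body presses on something with over 40 N, if the wrist force passes 120 N, or if a joint passes its speed limit or range.

## Working session

There is one attempt and no reset: what is moved stays moved. The work goes in short steps, Python scripts to look and compute and a shell command to move; the robot and the scene stay as the last step left them, time stands still between calls to the robot, and variables do not carry over. Pictures are saved under pics/ and viewed, at most 10 in all, crops included, and the job is handed in when it is done.

```bash
mkdir -p pics
cat > h.py <<'E'
from station import ctrl, optics
import numpy as np, cv2
from scipy.spatial.transform import Rotation as R
def look(name):
    o=ctrl.get_obs(); im,d=optics.get_image(name); p=optics.camera_params(name)
    if name=="wrist":
        T=np.eye(4);T[:3,:3]=R.from_rotvec(o["tool_rot"]).as_matrix();T[:3,3]=o["tool_pos"];E=T@np.array(p["tool_from_camera"])
    else: E=np.array(p["extrinsics"])
    K=np.array(p["mtx"]);v,u=np.mgrid[:d.shape[0],:d.shape[1]]
    P=np.stack([(u-K[0,2])/K[0,0]*d,(v-K[1,2])/K[1,1]*d,d],-1)@E[:3,:3].T+E[:3,3]
    P[d==0]=np.nan
    return im,d,P,K,E
E
python3 - <<'E'
from h import *
for n in ("top","scene"):
    im,d,P,K,E=look(n); np.savez(n+".npz",im=im,d=d,P=P,K=K,E=E)
    cv2.imwrite(f"pics/{n}.png",cv2.resize(im[...,::-1],(800,600)))
    print(n,E.round(3).tolist(),K.tolist())
o=ctrl.get_obs();print(R.from_rotvec(o["tool_rot"]).as_matrix().round(3),o)
E
```

```text
top [[-0.005, -0.984, 0.175, 0.389], [-1.0, 0.005, 0.003, -0.099], [-0.004, -0.175, -0.985, 1.34], [0.0, 0.0, 0.0, 1.0]] [[396.49855539511105, 0.0, 255.93216392969208], [0.0, 396.49855539511105, 193.81907080203862], [0.0, 0.0, 1.0]]
scene [[0.01, 0.827, -0.562, 1.15], [1.0, -0.015, -0.005, -0.108], [-0.013, -0.562, -0.827, 0.974], [0.0, 0.0, 0.0, 1.0]] [[353.89503264593327, 0.0, 262.6407388889853], [0.0, 353.89503264593327, 185.8633124081166], [0.0, 0.0, 1.0]]
[[ 0.95   0.312 -0.   ]
 [ 0.312 -0.95   0.002]
 [ 0.    -0.002 -1.   ]] {'t': 0.1, 'q': array([-1.37301081e+00,  5.33151790e-02,  1.61418514e+00, -6.65896986e-06,
        1.47600771e+00, -1.19029743e-01]), 'dq': array([ 0.00021261, -0.00087396, -0.00256851, -0.00040376, -0.00102193,
       -0.00093248]), 'effort': array([-3.71713668e-04, -3.94905889e+01, -3.71364391e+01, -1.70572357e-04,
        3.96185103e-03, -2.26719187e-06]), 'tool_pos': array([ 0.19458022, -0.59333053,  0.23015388]), 'tool_rot': array([-3.10036921e+00, -4.95272717e-01,  1.28770043e-04]), 'contact_force': array([0.71608606, 0.01636466, 0.22279917]), 'wrist_torque': array([ 0.00759564,  0.08513459, -0.01000031]), 'grip_force': 0.0, 'opening': 0.08534689761168422}
```

View pics/top.png

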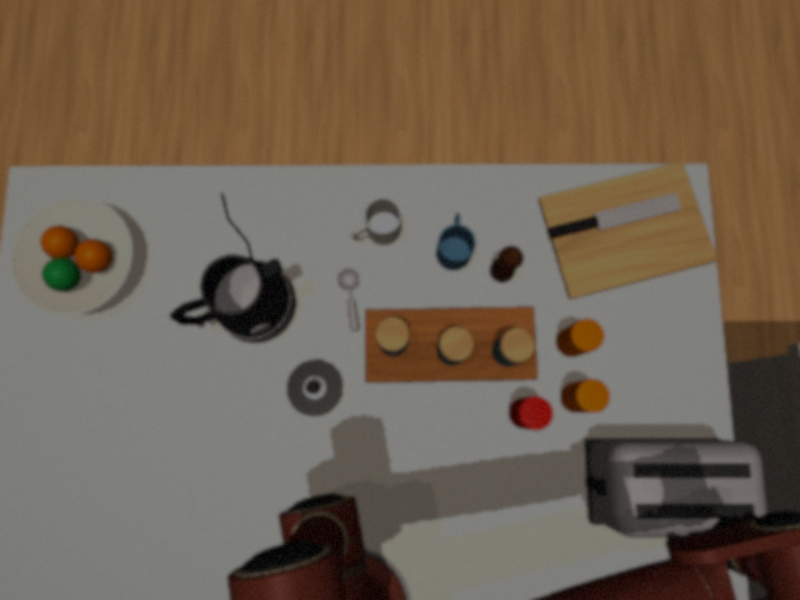

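View pics/scene.png

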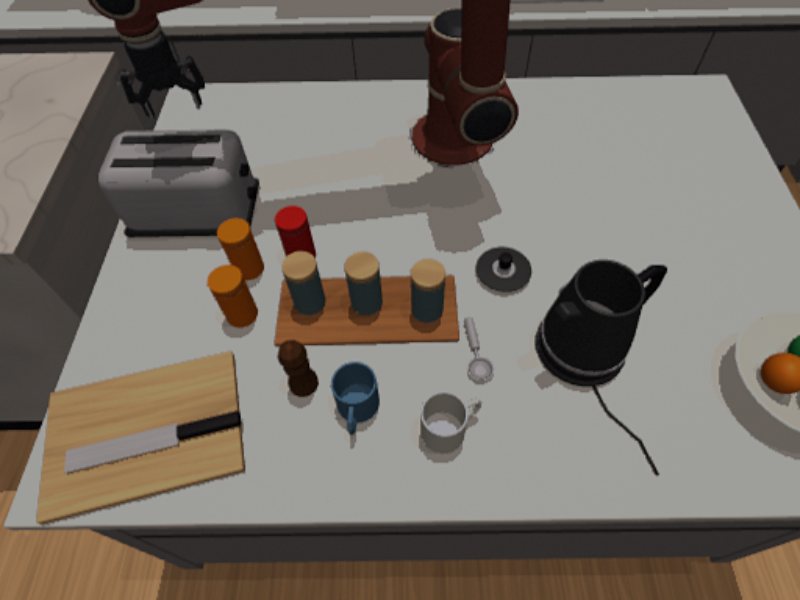

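The top picture shows the lid at about (315,387), the kettle at (245,290) with its handle to the left, and the canisters at (392,335), (456,344) and (516,346). Decoys are orange and red. Next I'll fit these from the point clouds.

```bash
cat > m.py <<'E'
from h import *
def circ(X):
    A=np.c_[2*X,np.ones(len(X))];s=np.linalg.lstsq(A,(X**2).sum(1),rcond=None)[0]
    return s[:2],np.sqrt(s[2]+s[0]**2+s[1]**2)
for n in ("top","scene"):
    f=np.load(n+".npz");P=f["P"].reshape(-1,3);im=f["im"].reshape(-1,3)
    uv=lambda p:None
    def sel(c,r,z0,z1): return P[(np.hypot(P[:,0]-c[0],P[:,1]-c[1])<r)&(P[:,2]>z0)&(P[:,2]<z1)]
    def proj(x,y):
        i=np.nanargmin(np.abs(f["P"][y,x]));return f["P"][y,x]
    pts={"top":[(315,387),(392,332),(456,340),(516,342)],"scene":[(505,258),(428,270),(362,262),(302,262)]}[n]
    for k,(a,b) in enumerate(pts):
        c=f["P"][int(b/1.5625),int(a/1.5625)]
        z0,z1=((.045,.065) if k==0 else (.135,.15))
        q=sel(c,.06,z0,z1);m=lambda w:(w[:,:2].min(0)+w[:,:2].max(0))/2
        print(n,k,c.round(3),len(q),"mid",m(q).round(4),"ext",np.ptp(q[:,:2],axis=0).round(3),"z",np.median(q[:,2]).round(4))
        if k==0:
            q=sel(c,.1,.010,.023);
            print(" flange",m(q).round(4),np.ptp(q[:,:2],axis=0).round(3),np.median(q[:,2]).round(4))
    q=P[(P[:,2]>.2)&(P[:,2]<.22)&(P[:,1]>0)&(P[:,1]<.45)&(P[:,0]>.35)&(P[:,0]<.75)]
    c,r=circ(q[:,:2]);
    for _ in range(3):
        q2=q[np.abs(np.hypot(*(q[:,:2]-c).T)-r)<.008];c,r=circ(q2[:,:2])
    print(" rim",len(q),len(q2),c.round(4),r.round(4),np.median(q2[:,2]).round(4))
    q=P[(P[:,2]>.005)&(P[:,2]<.02)&(im[:,0]>1.5*im[:,2])&(P[:,1]>-.45)&(P[:,1]<.1)&(P[:,0]>.35)&(P[:,0]<.66)]
    print(" board",len(q),np.percentile(q,[1,99],axis=0).round(3).tolist())
    s=P[(P[:,2]>.1)&(P[:,2]<.2)&(P[:,1]>.0)&(P[:,1]<.45)&(P[:,0]>.3)&(P[:,0]<.75)]
    h=s[np.hypot(*(s[:,:2]-c).T)>.095];print(" handle/spout far pts",len(h),h.mean(0).round(3) if len(h) else "")
E
python3 m.py
```

```text
top 0 [0.445 0.081 0.063] 62 mid [0.4448 0.0882] ext [0.026 0.026] z 0.0561
 flange [0.4556 0.0891] [0.136 0.117] 0.0178
top 1 [ 0.546 -0.078  0.141] 361 mid [ 0.5433 -0.0775] ext [0.062 0.061] z 0.1425
top 2 [ 0.531 -0.203  0.136] 368 mid [ 0.5232 -0.2037] ext [0.064 0.065] z 0.1419
top 3 [ 0.527 -0.321  0.14 ] 362 mid [ 0.5208 -0.3219] ext [0.062 0.064] z 0.1419
 rim 424 329 [0.6284 0.22  ] 0.0556 0.2097
 board 3625 [[0.459, -0.383, 0.006], [0.613, -0.022, 0.018]]
 handle/spout far pts 113 [0.58  0.314 0.158]
scene 0 [0.449 0.083 0.058] 61 mid [0.4445 0.0847] ext [0.028 0.026] z 0.0561
 flange [0.4439 0.0849] [0.117 0.117] 0.0178
scene 1 [ 0.535 -0.083  0.142] 344 mid [ 0.5413 -0.0812] ext [0.066 0.062] z 0.1425
scene 2 [ 0.515 -0.206  0.142] 336 mid [ 0.5227 -0.2062] ext [0.064 0.065] z 0.1425
scene 3 [ 0.514 -0.318  0.143] 331 mid [ 0.5183 -0.3244] ext [0.068 0.064] z 0.1421
 rim 552 454 [0.6282 0.2171] 0.0556 0.2089
 board 3291 [[0.458, -0.438, 0.007], [0.615, -0.023, 0.017]]
 handle/spout far pts 152 [0.586 0.312 0.155]
```

```bash
python3 -m handwheel '[{"tz":-35,"roll":0.1056},{"tz":-35,"roll":0.1056},{"roll":0.1056},{"tx":20,"ty":-22},{"tx":28,"ty":-32},{"tx":28,"ty":-32},{"tx":28,"ty":-32},{"tx":28,"ty":-32},{"tx":28,"ty":-32},{"tx":28,"ty":-32},{"tx":28,"ty":-32},{"tx":34,"ty":-34}]' 85
python3 -m handwheel '[{"ty":-38},{"ty":-38},{"ty":-38},{"ty":-38},{"ty":-38},{"ty":-38},{"ty":-38},{"ty":-38},{"ty":-30},{"ty":-20},{"ty":-10},{}]'; python3 -c "
from h import *
print(R.from_rotvec(ctrl.get_obs()['tool_rot']).as_matrix().round(3))"
```

```text
[[ 0.95   0.312 -0.   ]
 [ 0.312 -0.95   0.002]
 [ 0.    -0.002 -1.   ]]$[0]: bad value
$[0]: bad value
```

```bash
python3 -m handwheel '[{"tx":0,"ty":0,"tz":-35,"roll":0.1056}]' 85; python3 -m handwheel --help | head -30
```

```text
t: 0.18
tool_pos: [0.1938, -0.5896, 0.2567]
tool_rot: [-3.108, -0.327, 0.002]
contact_force: [1.2, -0.1, -0.6]
opening: 0.0852
grip_force: 0.0invalid input: not JSON, or not a number
```

```bash
python3 -m handwheel '[{"tx":0,"ty":0,"tz":-35,"roll":0.1056},{"tx":0,"ty":0,"tz":0,"roll":0.1056},{"tx":20,"ty":-22,"tz":0,"roll":0},{"tx":28,"ty":-32,"tz":0,"roll":0},{"tx":28,"ty":-32,"tz":0,"roll":0},{"tx":28,"ty":-32,"tz":0,"roll":0},{"tx":28,"ty":-32,"tz":0,"roll":0},{"tx":28,"ty":-32,"tz":0,"roll":0},{"tx":28,"ty":-32,"tz":0,"roll":0},{"tx":28,"ty":-32,"tz":0,"roll":0},{"tx":34,"ty":-34,"tz":0,"roll":0}]' 85
python3 -m handwheel '[{"tx":0,"ty":-38,"tz":0,"roll":0},{"tx":0,"ty":-38,"tz":0,"roll":0},{"tx":0,"ty":-38,"tz":0,"roll":0},{"tx":0,"ty":-38,"tz":0,"roll":0},{"tx":0,"ty":-38,"tz":0,"roll":0},{"tx":0,"ty":-38,"tz":0,"roll":0},{"tx":0,"ty":-38,"tz":0,"roll":0},{"tx":0,"ty":-38,"tz":0,"roll":0},{"tx":0,"ty":-30,"tz":0,"roll":0},{"tx":0,"ty":-20,"tz":0,"roll":0},{"tx":0,"ty":0,"tz":0,"roll":0},{"tx":0,"ty":0,"tz":0,"roll":0}]'
python3 - <<'E'
from h import *
print(R.from_rotvec(ctrl.get_obs()['tool_rot']).as_matrix().round(3))
im,d,P,K,E=look("wrist");np.savez("wrist.npz",im=im,d=d,P=P)
cv2.imwrite("pics/w1.png",im[...,::-1]);print(E.round(3))
E
```

```text
t: 1.1
tool_pos: [0.4369, -0.3208, 0.3009]
tool_rot: [-3.141, 0.0, 0.001]
contact_force: [0.1, 0.3, 0.2]
opening: 0.0849
grip_force: 0.0
t: 2.1
tool_pos: [0.4359, 0.0317, 0.3009]
tool_rot: [3.141, 0.004, -0.001]
contact_force: [-0.1, -0.3, 0.5]
opening: 0.0853
grip_force: 0.0
[[ 1.     0.002 -0.001]
 [ 0.002 -1.    -0.   ]
 [-0.001  0.    -1.   ]]
[[ 0.001 -0.95  -0.313  0.516]
 [-1.    -0.001  0.     0.031]
 [-0.001  0.313 -0.95   0.444]
 [ 0.     0.     0.     1.   ]]
```

View pics/w1.png

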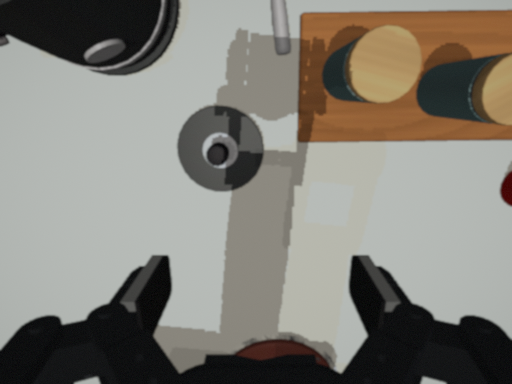

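The wrist view shows the lid at (220,150) with its knob at (217,153), so I'll take its position from there.

Run:
```python
import numpy as np
P=np.load("wrist.npz")["P"].reshape(-1,3)
for a,b,r in((.045,.065,.04),(.012,.022,.075)):
    q=P[(np.hypot(P[:,0]-.4447,P[:,1]-.086)<r)&(P[:,2]>a)&(P[:,2]<b)]
    print(len(q),((q.min(0)+q.max(0))/2).round(4),np.ptp(q,axis=0).round(3))
for y in(-.079,-.205):
    q=P[(np.hypot(P[:,0]-.53,P[:,1]-y)<.06)&(P[:,2]>.135)&(P[:,2]<.15)]
    print(len(q),((q.min(0)+q.max(0))/2).round(4),np.ptp(q,axis=0).round(3))
```

```text
391 [0.4416 0.0862 0.0527] [0.027 0.026 0.014]
5419 [0.4415 0.0873 0.0173] [0.118 0.118 0.006]
4539 [ 0.5403 -0.0799  0.1399] [0.066 0.065 0.01 ]
1940 [ 0.5192 -0.1893  0.1398] [0.063 0.036 0.01 ]
```

```bash
python3 -m handwheel '[{"tx":3,"ty":-27,"tz":0,"roll":0},{"tx":3,"ty":-27,"tz":0,"roll":0},{"tx":0,"ty":0,"tz":40,"roll":0},{"tx":0,"ty":0,"tz":40,"roll":0},{"tx":0,"ty":0,"tz":40,"roll":0},{"tx":0,"ty":0,"tz":40,"roll":0},{"tx":0,"ty":0,"tz":40,"roll":0},{"tx":0,"ty":0,"tz":30,"roll":0},{"tx":0,"ty":0,"tz":25,"roll":0},{"tx":0,"ty":0,"tz":15,"roll":0},{"tx":0,"ty":0,"tz":0,"roll":0},{"tx":0,"ty":0,"tz":0,"roll":0}]' 60
```

```text
t: 3.15
tool_pos: [0.4417, 0.0839, 0.0306]
tool_rot: [3.141, -0.003, -0.004]
contact_force: [1.2, -0.7, -0.2]
opening: 0.0599
grip_force: 0.0
```

```bash
python3 -m handwheel '[{"tx":1,"ty":-2.5,"tz":5.5,"roll":0},{"tx":0,"ty":0,"tz":0,"roll":0},{"tx":0,"ty":0,"tz":0,"roll":0}]'; python3 -m handwheel '[{"tx":0,"ty":0,"tz":0,"roll":0},{"tx":0,"ty":0,"tz":0,"roll":0},{"tx":0,"ty":0,"tz":0,"roll":0},{"tx":0,"ty":0,"tz":0,"roll":0},{"tx":0,"ty":0,"tz":0,"roll":0},{"tx":0,"ty":0,"tz":0,"roll":0},{"tx":0,"ty":0,"tz":0,"roll":0},{"tx":0,"ty":0,"tz":0,"roll":0}]' 15 40
```

```text
t: 3.4
tool_pos: [0.4443, 0.0875, 0.027]
tool_rot: [-3.142, 0.0, -0.003]
contact_force: [-0.2, -0.4, -0.2]
opening: 0.0598
grip_force: 0.0
t: 4.07
tool_pos: [0.4439, 0.0877, 0.0266]
tool_rot: [-3.142, -0.0, -0.002]
contact_force: [-0.9, 0.2, 5.4]
opening: 0.0269
grip_force: 39.6
```

```bash
python3 -m handwheel '[{"tx":0,"ty":0,"tz":-8,"roll":0},{"tx":0,"ty":0,"tz":-20,"roll":0},{"tx":0,"ty":0,"tz":-30,"roll":0},{"tx":0,"ty":0,"tz":-35,"roll":0},{"tx":0,"ty":0,"tz":-35,"roll":0},{"tx":0,"ty":0,"tz":-35,"roll":0},{"tx":0,"ty":0,"tz":-35,"roll":0},{"tx":0,"ty":0,"tz":-30,"roll":0},{"tx":0,"ty":0,"tz":-20,"roll":0},{"tx":0,"ty":0,"tz":-7,"roll":0},{"tx":0,"ty":0,"tz":0,"roll":0},{"tx":0,"ty":0,"tz":0,"roll":0}]'
python3 -m handwheel '[{"tx":10,"ty":-7,"tz":0,"roll":0},{"tx":20,"ty":-14,"tz":0,"roll":0},{"tx":24,"ty":-17,"tz":0,"roll":0},{"tx":24,"ty":-17,"tz":0,"roll":0},{"tx":24,"ty":-17,"tz":0,"roll":0},{"tx":24,"ty":-17,"tz":0,"roll":0},{"tx":24,"ty":-17,"tz":0,"roll":0},{"tx":18,"ty":-13,"tz":0,"roll":0},{"tx":11,"ty":-8,"tz":0,"roll":0},{"tx":5,"ty":-4,"tz":0,"roll":0},{"tx":0,"ty":0,"tz":0,"roll":0},{"tx":0,"ty":0,"tz":0,"roll":0}]'
cat > lm.py <<'E'
from h import *
from m2 import circ
o=ctrl.get_obs();tp=o["tool_pos"];print(tp.round(4),o["contact_force"].round(2),o["opening"])
for n in("scene","top","wrist"):
    im,d,P,K,E=look(n);Q=P.reshape(-1,3);np.savez(n+"2.npz",im=im,P=P)
    q=Q[(np.hypot(*(Q[:,:2]-tp[:2]).T)<.075)&(Q[:,2]>tp[2]-.03)&(Q[:,2]<tp[2]-.0)]
    if len(q)>20:
        print(n,"flange",len(q),((q.min(0)+q.max(0))/2).round(4),np.ptp(q,axis=0).round(3))
    q=Q[(np.hypot(Q[:,0]-.628,Q[:,1]-.2185)<.075)&(Q[:,2]>.203)&(Q[:,2]<.217)]
    if len(q)>20:
        c,r=circ(q[:,:2]);print(" rim",len(q),c.round(4),r.round(4))
    cv2.imwrite(f"pics/{n}2.png",im[...,::-1])
E
cat > m2.py <<'E'
import numpy as np
def circ(X):
    A=np.c_[2*X,np.ones(len(X))];s=np.linalg.lstsq(A,(X**2).sum(1),rcond=None)[0]
    return s[:2],np.sqrt(s[2]+s[0]**2+s[1]**2)
E
python3 lm.py
```

```text
t: 5.07
tool_pos: [0.4426, 0.0876, 0.2793]
tool_rot: [3.142, 0.0, -0.003]
contact_force: [0.1, -0.3, -2.1]
opening: 0.0266
grip_force: 39.5
t: 6.07
tool_pos: [0.6262, 0.2182, 0.2786]
tool_rot: [3.141, 0.0, -0.006]
contact_force: [-0.3, 0.8, -0.8]
opening: 0.0268
grip_force: 39.6
[0.6262 0.2182 0.2786] [-0.31  0.82 -0.81] 0.026782997805671203
scene flange 1080 [0.6278 0.2167 0.271 ] [0.114 0.118 0.015]
 rim 240 [0.6278 0.2173] 0.0555
top flange 538 [0.628  0.2181 0.2714] [0.117 0.117 0.014]
 rim 131 [0.6286 0.2196] 0.0548
wrist flange 23609 [0.6248 0.2179 0.2702] [0.119 0.119 0.009]
 rim 1269 [0.6283 0.2196] 0.0541
```

View pics/scene2.png

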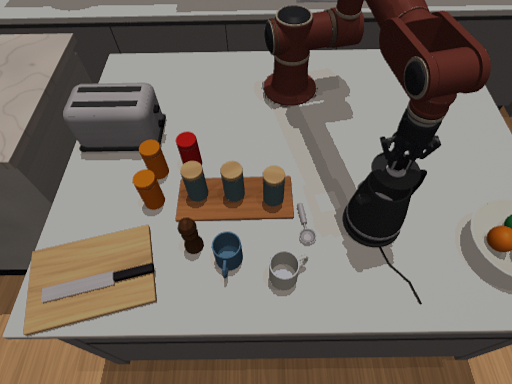

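The lid hangs level at about (398,170), right above the mouth, so I'm lowering it.

```bash
python3 -m handwheel '[{"tx":1,"ty":-1.2,"tz":10,"roll":0},{"tx":0,"ty":0,"tz":15,"roll":0},{"tx":0,"ty":0,"tz":10,"roll":0},{"tx":0,"ty":0,"tz":5,"roll":0},{"tx":0,"ty":0,"tz":4,"roll":0},{"tx":0,"ty":0,"tz":3,"roll":0},{"tx":0,"ty":0,"tz":2,"roll":0},{"tx":0,"ty":0,"tz":0,"roll":0},{"tx":0,"ty":0,"tz":0,"roll":0}]'; python3 -m handwheel '[{"tx":0,"ty":0,"tz":2,"roll":0},{"tx":0,"ty":0,"tz":1.5,"roll":0},{"tx":0,"ty":0,"tz":0,"roll":0}]'
```

```text
t: 6.97
tool_pos: [0.6285, 0.2198, 0.2323]
tool_rot: [-3.141, -0.0, -0.001]
contact_force: [-1.2, 0.2, -0.9]
opening: 0.0267
grip_force: 39.6
t: 7.22
tool_pos: [0.6282, 0.2198, 0.2281]
tool_rot: [3.142, 0.0, -0.0]
contact_force: [-0.8, 0.5, -1.5]
opening: 0.0271
grip_force: 39.6
```

```bash
python3 -m handwheel '[{"tx":0,"ty":0,"tz":1.5,"roll":0},{"tx":0,"ty":0,"tz":1,"roll":0},{"tx":0,"ty":0,"tz":0,"roll":0},{"tx":0,"ty":0,"tz":0,"roll":0}]'; python3 -m handwheel '[{"tx":0,"ty":0,"tz":1,"roll":0},{"tx":0,"ty":0,"tz":0,"roll":0},{"tx":0,"ty":0,"tz":0,"roll":0}]'
```

```text
t: 7.55
tool_pos: [0.6282, 0.2198, 0.2257]
tool_rot: [3.142, -0.0, -0.0]
contact_force: [0.1, -0.1, -1.7]
opening: 0.0269
grip_force: 39.6
t: 7.8
tool_pos: [0.6282, 0.2198, 0.2248]
tool_rot: [-3.142, 0.0, -0.0]
contact_force: [-0.6, -0.4, -0.7]
opening: 0.0265
grip_force: 39.5
```

```bash
python3 -m handwheel '[{"tx":0,"ty":0,"tz":1,"roll":0},{"tx":0,"ty":0,"tz":0,"roll":0},{"tx":0,"ty":0,"tz":0,"roll":0}]';python3 -m handwheel '[{"tx":0,"ty":0,"tz":1,"roll":0},{"tx":0,"ty":0,"tz":0,"roll":0},{"tx":0,"ty":0,"tz":0,"roll":0}]'
```

```text
t: 8.05
tool_pos: [0.6284, 0.2198, 0.2246]
tool_rot: [-3.141, -0.0, -0.001]
contact_force: [-1.4, -0.4, 2.2]
opening: 0.0269
grip_force: 39.9
t: 8.3
tool_pos: [0.6284, 0.2198, 0.2246]
tool_rot: [-3.141, -0.0, -0.002]
contact_force: [-3.4, -0.7, 5.8]
opening: 0.0265
grip_force: 40.2
```

Contact comes exactly at the predicted height of 0.2246, so I'll release and retreat.

```bash
python3 -m handwheel '[{"tx":0,"ty":0,"tz":-0.5,"roll":0},{"tx":0,"ty":0,"tz":0,"roll":0},{"tx":0,"ty":0,"tz":0,"roll":0},{"tx":0,"ty":0,"tz":0,"roll":0},{"tx":0,"ty":0,"tz":0,"roll":0},{"tx":0,"ty":0,"tz":-5,"roll":0},{"tx":0,"ty":0,"tz":-15,"roll":0},{"tx":0,"ty":0,"tz":-25,"roll":0},{"tx":0,"ty":0,"tz":-30,"roll":0},{"tx":0,"ty":0,"tz":-20,"roll":0},{"tx":0,"ty":0,"tz":0,"roll":0}]' 60
python3 -m handwheel '[{"tx":-10,"ty":30,"tz":0,"roll":0},{"tx":-10,"ty":38,"tz":0,"roll":0},{"tx":-10,"ty":38,"tz":0,"roll":0},{"tx":-10,"ty":38,"tz":0,"roll":0},{"tx":-10,"ty":38,"tz":0,"roll":0},{"tx":-10,"ty":38,"tz":0,"roll":0},{"tx":-10,"ty":38,"tz":0,"roll":0},{"tx":-10,"ty":30,"tz":0,"roll":0},{"tx":-6,"ty":11,"tz":0,"roll":0},{"tx":0,"ty":0,"tz":0,"roll":0},{"tx":0,"ty":0,"tz":0,"roll":0}]' 85
python3 - <<'E'
from h import *
from m2 import circ
for n in("scene","top","wrist"):
    im,d,P,K,E=look(n);Q=P.reshape(-1,3)
    if n!="wrist": cv2.imwrite(f"pics/{n}3.png",im[...,::-1])
    q=Q[(np.hypot(Q[:,0]-.628,Q[:,1]-.2185)<.075)&(Q[:,2]>.209)&(Q[:,2]<.222)]
    k=Q[(np.hypot(Q[:,0]-.628,Q[:,1]-.2185)<.03)&(Q[:,2]>.24)&(Q[:,2]<.27)]
    for s in(q,k):
        if len(s)>10: print(n,len(s),((s.min(0)+s.max(0))/2).round(4),np.ptp(s,axis=0).round(3),np.median(s[:,2]).round(4))
    if len(q)>50: print(" plane",np.linalg.lstsq(np.c_[q[:,:2]-.0,np.ones(len(q))],q[:,2],rcond=None)[0].round(3))
    for c in((.541,-.08),(.5225,-.205),(.5195,-.323)):
        s=Q[(np.hypot(Q[:,0]-c[0],Q[:,1]-c[1])<.05)&(Q[:,2]>.137)&(Q[:,2]<.15)]
        if len(s)>20: print(" tin",((s.min(0)+s.max(0))/2).round(4),np.ptp(s,axis=0).round(3))
E
```

```text
t: 9.22
tool_pos: [0.6305, 0.2203, 0.3273]
tool_rot: [-3.139, -0.0, -0.019]
contact_force: [1.2, 0.2, 1.9]
opening: 0.0601
grip_force: 0.0
t: 10.13
tool_pos: [0.5423, -0.0791, 0.3187]
tool_rot: [-3.141, 0.002, -0.001]
contact_force: [-0.1, -0.0, 0.2]
opening: 0.0851
grip_force: 0.0
scene 1246 [0.6276 0.2179 0.215 ] [0.119 0.118 0.011] 0.2156
scene 112 [0.6274 0.2168 0.2492] [0.027 0.026 0.018] 0.2542
 plane [-0.001  0.001  0.216]
 tin [ 0.5421 -0.0812  0.142 ] [0.064 0.062 0.01 ]
 tin [ 0.5231 -0.2065  0.1421] [0.063 0.066 0.01 ]
 tin [ 0.5181 -0.3244  0.1418] [0.066 0.064 0.009]
top 1201 [0.6292 0.2211 0.2154] [0.118 0.12  0.012] 0.2159
top 88 [0.6287 0.221  0.2523] [0.025 0.028 0.02 ] 0.2541
 plane [-0.     0.005  0.215]
 tin [ 0.5369 -0.0761  0.1437] [0.05  0.058 0.012]
 tin [ 0.5242 -0.2034  0.1434] [0.062 0.064 0.013]
 tin [ 0.5206 -0.3218  0.1434] [0.061 0.065 0.013]
 tin [ 0.5406 -0.0799  0.1412] [0.066 0.065 0.008]
 tin [ 0.521  -0.2047  0.1409] [0.065 0.065 0.008]
 tin [ 0.5181 -0.3216  0.1409] [0.065 0.063 0.008]
```

View pics/scene3.png

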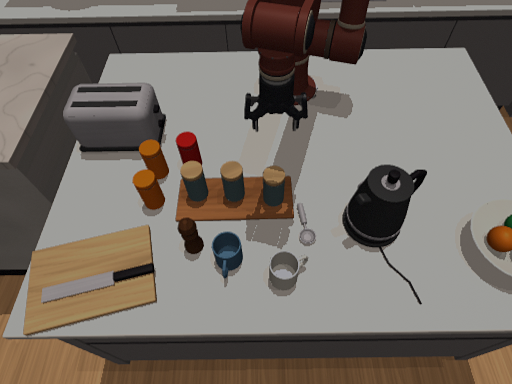

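The lid is home: level to 0.005 rad, flange top at 0.2155 m, and centred to within 2 mm. Next is hefting the first tin.

```bash
cat > heft.py <<'E'
from h import *
f=[]
for i in range(10):
    o=ctrl.get_obs();f.append(np.r_[o["contact_force"],o["effort"][1:3]]);optics.get_image("top")
f=np.array(f);print("heft",f.mean(0).round(2),f.std(0).round(2),o["tool_pos"].round(4),o["opening"].round(4),o["t"])
E
python3 -m handwheel '[{"tx":-1,"ty":0,"tz":25,"roll":0},{"tx":0,"ty":0,"tz":38,"roll":0},{"tx":0,"ty":0,"tz":38,"roll":0},{"tx":0,"ty":0,"tz":25,"roll":0},{"tx":0,"ty":0,"tz":10,"roll":0},{"tx":0,"ty":0,"tz":0,"roll":0}]'
python3 heft.py
python3 -m handwheel '[{"tx":0,"ty":0,"tz":25,"roll":0},{"tx":0,"ty":0,"tz":25,"roll":0},{"tx":0,"ty":0,"tz":25,"roll":0},{"tx":0,"ty":0,"tz":13,"roll":0},{"tx":0,"ty":0,"tz":5,"roll":0},{"tx":0,"ty":0,"tz":0,"roll":0}]'
```

```text
t: 10.78
tool_pos: [0.5397, -0.0776, 0.1788]
tool_rot: [-3.14, -0.003, 0.01]
contact_force: [-0.5, -0.1, 0.7]
opening: 0.0847
grip_force: 0.0
t: 11.78
tool_pos: [0.5404, -0.079, 0.0881]
tool_rot: [-3.141, 0.0, 0.004]
contact_force: [0.1, -0.5, 0.6]
opening: 0.0848
grip_force: 0.0Traceback (most recent call last):
  File "heft.py", line 5, in <module>
    f=np.array(f);print("heft",f.mean(0).round(2),f.std(0).round(2),o["tool_pos"].round(4),o["opening"].round(4),o["t"])
                                                                                           ^^^^^^^^^^^^^^^^^^
AttributeError: 'float' object has no attribute 'round'
```

```bash
sed -i 's/o\["opening"\].round(4)/o["opening"]/' heft.py
python3 -m handwheel '[{"tx":0,"ty":0,"tz":0,"roll":0},{"tx":0,"ty":0,"tz":0,"roll":0},{"tx":0,"ty":0,"tz":0,"roll":0},{"tx":0,"ty":0,"tz":0,"roll":0},{"tx":0,"ty":0,"tz":0,"roll":0},{"tx":0,"ty":0,"tz":0,"roll":0}]' 55 60
python3 -m handwheel '[{"tx":0,"ty":0,"tz":-5,"roll":0},{"tx":0,"ty":0,"tz":-10,"roll":0},{"tx":0,"ty":0,"tz":-15,"roll":0},{"tx":0,"ty":0,"tz":-15,"roll":0},{"tx":0,"ty":0,"tz":-5,"roll":0},{"tx":0,"ty":0,"tz":0,"roll":0},{"tx":0,"ty":0,"tz":0,"roll":0},{"tx":0,"ty":0,"tz":0,"roll":0}]'
python3 heft.py
```

```text
t: 12.28
tool_pos: [0.5428, -0.0799, 0.0916]
tool_rot: [3.14, -0.0, 0.006]
contact_force: [-0.6, -1.6, 7.0]
opening: 0.0648
grip_force: 68.1
t: 12.95
tool_pos: [0.5402, -0.0788, 0.1377]
tool_rot: [-3.141, -0.0, 0.004]
contact_force: [-0.8, -0.0, -6.0]
opening: 0.0647
grip_force: 67.9
heft [-2.600e-01  2.000e-02 -5.990e+00 -3.574e+01 -3.838e+01] [0.44 0.45 0.6  0.24 0.25] [ 0.5412 -0.0792  0.1392] 0.06403385811073162 13.4
```

The first tin reads 6.0 N, which would make it the sugar. I'll set it back and heft the others to compare.

```bash
python3 -m handwheel '[{"tx":0,"ty":0,"tz":8,"roll":0},{"tx":0,"ty":0,"tz":14,"roll":0},{"tx":0,"ty":0,"tz":12,"roll":0},{"tx":0,"ty":0,"tz":6,"roll":0},{"tx":0,"ty":0,"tz":4,"roll":0},{"tx":0,"ty":0,"tz":2,"roll":0},{"tx":0,"ty":0,"tz":1,"roll":0},{"tx":0,"ty":0,"tz":0,"roll":0},{"tx":0,"ty":0,"tz":0,"roll":0}]'
```

```text
t: 14.2
tool_pos: [0.5417, -0.0794, 0.093]
tool_rot: [3.141, -0.0, 0.002]
contact_force: [0.1, 0.5, -6.3]
opening: 0.0648
grip_force: 68.0
```

```bash
python3 -m handwheel '[{"tx":0,"ty":0,"tz":1.5,"roll":0},{"tx":0,"ty":0,"tz":0,"roll":0},{"tx":0,"ty":0,"tz":0,"roll":0}]'
python3 -m handwheel '[{"tx":0,"ty":0,"tz":1,"roll":0},{"tx":0,"ty":0,"tz":0,"roll":0},{"tx":0,"ty":0,"tz":0,"roll":0}]'
```

```text
t: 14.45
tool_pos: [0.5419, -0.0794, 0.0916]
tool_rot: [3.141, -0.0, 0.003]
contact_force: [0.4, 0.4, -4.0]
opening: 0.0644
grip_force: 68.1
t: 14.7
tool_pos: [0.5422, -0.0795, 0.0916]
tool_rot: [3.141, 0.0, 0.003]
contact_force: [-1.4, 0.9, 5.7]
opening: 0.0647
grip_force: 68.7
```

```bash
python3 -m handwheel '[{"tx":0,"ty":0,"tz":0,"roll":0},{"tx":0,"ty":0,"tz":0,"roll":0},{"tx":0,"ty":0,"tz":0,"roll":0},{"tx":0,"ty":0,"tz":0,"roll":0},{"tx":0,"ty":0,"tz":0,"roll":0},{"tx":0,"ty":0,"tz":-10,"roll":0},{"tx":0,"ty":0,"tz":-25,"roll":0},{"tx":0,"ty":0,"tz":-35,"roll":0},{"tx":0,"ty":0,"tz":-20,"roll":0},{"tx":0,"ty":0,"tz":-6,"roll":0},{"tx":0,"ty":0,"tz":0,"roll":0}]' 85
python3 -m handwheel '[{"tx":-3,"ty":20,"tz":0,"roll":0},{"tx":-5,"ty":35,"tz":0,"roll":0},{"tx":-5,"ty":35,"tz":0,"roll":0},{"tx":-4,"ty":25,"tz":0,"roll":0},{"tx":-2,"ty":10,"tz":0,"roll":0},{"tx":0,"ty":0,"tz":0,"roll":0},{"tx":0,"ty":0,"tz":0,"roll":0},{"tx":0,"ty":0,"tz":0,"roll":0}]'
```

```text
t: 15.62
tool_pos: [0.5427, -0.0796, 0.189]
tool_rot: [3.14, 0.0, 0.008]
contact_force: [0.8, 0.1, 0.8]
opening: 0.0854
grip_force: 0.0
t: 16.28
tool_pos: [0.522, -0.2029, 0.1848]
tool_rot: [-3.14, -0.001, 0.002]
contact_force: [-0.9, 0.4, -0.6]
opening: 0.085
grip_force: 0.0
```

```bash
python3 -m handwheel '[{"tx":0,"ty":2,"tz":15,"roll":0},{"tx":0,"ty":0,"tz":30,"roll":0},{"tx":0,"ty":0,"tz":30,"roll":0},{"tx":0,"ty":0,"tz":15,"roll":0},{"tx":0,"ty":0,"tz":6,"roll":0},{"tx":0,"ty":0,"tz":0,"roll":0},{"tx":0,"ty":0,"tz":0,"roll":0}]'
python3 -m handwheel '[{"tx":0,"ty":0,"tz":0,"roll":0},{"tx":0,"ty":0,"tz":0,"roll":0},{"tx":0,"ty":0,"tz":0,"roll":0},{"tx":0,"ty":0,"tz":0,"roll":0},{"tx":0,"ty":0,"tz":0,"roll":0},{"tx":0,"ty":0,"tz":0,"roll":0}]' 55 60
python3 -m handwheel '[{"tx":0,"ty":0,"tz":-5,"roll":0},{"tx":0,"ty":0,"tz":-10,"roll":0},{"tx":0,"ty":0,"tz":-15,"roll":0},{"tx":0,"ty":0,"tz":-15,"roll":0},{"tx":0,"ty":0,"tz":-5,"roll":0},{"tx":0,"ty":0,"tz":0,"roll":0},{"tx":0,"ty":0,"tz":0,"roll":0},{"tx":0,"ty":0,"tz":0,"roll":0}]'
python3 heft.py
```

```text
t: 16.87
tool_pos: [0.5229, -0.2056, 0.0905]
tool_rot: [3.141, 0.002, 0.001]
contact_force: [0.4, -0.1, 0.4]
opening: 0.085
grip_force: 0.0
t: 17.37
tool_pos: [0.5239, -0.2065, 0.0925]
tool_rot: [3.141, -0.0, 0.006]
contact_force: [0.8, 3.3, 6.2]
opening: 0.0654
grip_force: 67.5
t: 18.03
tool_pos: [0.5214, -0.2059, 0.1386]
tool_rot: [-3.141, 0.0, 0.003]
contact_force: [-0.3, -0.2, -2.7]
opening: 0.065
grip_force: 67.3
heft [ -0.07  -0.11  -3.56 -35.99 -37.01] [0.44 0.34 0.47 0.25 0.25] [ 0.5222 -0.2062  0.1396] 0.06496026182671831 18.4833
```

The second tin reads 3.6 N. Setting it back, then the third.

```bash
python3 -m handwheel '[{"tx":0,"ty":0,"tz":8,"roll":0},{"tx":0,"ty":0,"tz":14,"roll":0},{"tx":0,"ty":0,"tz":12,"roll":0},{"tx":0,"ty":0,"tz":6,"roll":0},{"tx":0,"ty":0,"tz":4,"roll":0},{"tx":0,"ty":0,"tz":2,"roll":0},{"tx":0,"ty":0,"tz":1,"roll":0},{"tx":0,"ty":0,"tz":0,"roll":0},{"tx":0,"ty":0,"tz":0,"roll":0}]'
python3 -m handwheel '[{"tx":0,"ty":0,"tz":1,"roll":0},{"tx":0,"ty":0,"tz":0,"roll":0},{"tx":0,"ty":0,"tz":0,"roll":0}]'
```

```text
t: 19.28
tool_pos: [0.5227, -0.2065, 0.0934]
tool_rot: [3.141, 0.0, 0.002]
contact_force: [-0.1, -0.2, -2.8]
opening: 0.0652
grip_force: 67.4
t: 19.53
tool_pos: [0.5227, -0.2065, 0.0925]
tool_rot: [3.141, 0.0, 0.002]
contact_force: [0.5, 0.1, -1.5]
opening: 0.0654
grip_force: 67.4
```

```bash
python3 -m handwheel '[{"tx":0,"ty":0,"tz":0.7,"roll":0},{"tx":0,"ty":0,"tz":0,"roll":0},{"tx":0,"ty":0,"tz":0,"roll":0}]'
python3 -m handwheel '[{"tx":0,"ty":0,"tz":0,"roll":0},{"tx":0,"ty":0,"tz":0,"roll":0},{"tx":0,"ty":0,"tz":0,"roll":0},{"tx":0,"ty":0,"tz":0,"roll":0},{"tx":0,"ty":0,"tz":0,"roll":0},{"tx":0,"ty":0,"tz":-10,"roll":0},{"tx":0,"ty":0,"tz":-25,"roll":0},{"tx":0,"ty":0,"tz":-35,"roll":0},{"tx":0,"ty":0,"tz":-20,"roll":0},{"tx":0,"ty":0,"tz":-6,"roll":0},{"tx":0,"ty":0,"tz":0,"roll":0}]' 85
python3 -m handwheel '[{"tx":-1,"ty":18,"tz":0,"roll":0},{"tx":-1,"ty":34,"tz":0,"roll":0},{"tx":-1,"ty":34,"tz":0,"roll":0},{"tx":0,"ty":22,"tz":0,"roll":0},{"tx":0,"ty":9,"tz":0,"roll":0},{"tx":0,"ty":0,"tz":0,"roll":0},{"tx":0,"ty":0,"tz":0,"roll":0},{"tx":0,"ty":0,"tz":0,"roll":0}]'
```

```text
t: 19.78
tool_pos: [0.5229, -0.2065, 0.0925]
tool_rot: [3.141, 0.0, 0.002]
contact_force: [-1.7, 2.2, 5.5]
opening: 0.0651
grip_force: 67.8
t: 20.7
tool_pos: [0.5236, -0.207, 0.1903]
tool_rot: [3.139, -0.0, 0.008]
contact_force: [-0.5, -0.4, 0.5]
opening: 0.0852
grip_force: 0.0
t: 21.37
tool_pos: [0.519, -0.3218, 0.1861]
tool_rot: [-3.14, -0.001, 0.002]
contact_force: [-0.3, -0.1, 0.2]
opening: 0.0848
grip_force: 0.0
```

```bash
python3 -m handwheel '[{"tx":0,"ty":1,"tz":15,"roll":0},{"tx":0,"ty":0,"tz":30,"roll":0},{"tx":0,"ty":0,"tz":30,"roll":0},{"tx":0,"ty":0,"tz":15,"roll":0},{"tx":0,"ty":0,"tz":6,"roll":0},{"tx":0,"ty":0,"tz":0,"roll":0},{"tx":0,"ty":0,"tz":0,"roll":0}]'
python3 -m handwheel '[{"tx":0,"ty":0,"tz":0,"roll":0},{"tx":0,"ty":0,"tz":0,"roll":0},{"tx":0,"ty":0,"tz":0,"roll":0},{"tx":0,"ty":0,"tz":0,"roll":0},{"tx":0,"ty":0,"tz":0,"roll":0},{"tx":0,"ty":0,"tz":0,"roll":0}]' 55 60
python3 -m handwheel '[{"tx":0,"ty":0,"tz":-5,"roll":0},{"tx":0,"ty":0,"tz":-10,"roll":0},{"tx":0,"ty":0,"tz":-15,"roll":0},{"tx":0,"ty":0,"tz":-15,"roll":0},{"tx":0,"ty":0,"tz":-5,"roll":0},{"tx":0,"ty":0,"tz":0,"roll":0},{"tx":0,"ty":0,"tz":0,"roll":0},{"tx":0,"ty":0,"tz":0,"roll":0}]'
python3 heft.py
python3 -m handwheel '[{"tx":0,"ty":0,"tz":8,"roll":0},{"tx":0,"ty":0,"tz":14,"roll":0},{"tx":0,"ty":0,"tz":12,"roll":0},{"tx":0,"ty":0,"tz":6,"roll":0},{"tx":0,"ty":0,"tz":4,"roll":0},{"tx":0,"ty":0,"tz":2,"roll":0},{"tx":0,"ty":0,"tz":1,"roll":0},{"tx":0,"ty":0,"tz":0,"roll":0},{"tx":0,"ty":0,"tz":0,"roll":0}]'
```

```text
t: 21.95
tool_pos: [0.5198, -0.3237, 0.092]
tool_rot: [3.141, 0.002, 0.001]
contact_force: [0.2, 0.5, 0.1]
opening: 0.085
grip_force: 0.0
t: 22.45
tool_pos: [0.5206, -0.3247, 0.0937]
tool_rot: [3.14, 0.0, 0.005]
contact_force: [0.1, 2.4, 5.7]
opening: 0.0649
grip_force: 66.7
t: 23.12
tool_pos: [0.5186, -0.3238, 0.1399]
tool_rot: [-3.14, 0.0, 0.003]
contact_force: [0.1, 0.2, -2.4]
opening: 0.0646
grip_force: 66.8
heft [ -0.11   0.07  -2.   -40.8  -36.55] [0.52 0.5  0.41 0.28 0.25] [ 0.5192 -0.3242  0.1409] 0.06427611251352434 23.5667
t: 24.37
tool_pos: [0.5195, -0.3245, 0.0945]
tool_rot: [3.141, -0.0, 0.001]
contact_force: [-0.8, 0.7, -1.9]
opening: 0.0647
grip_force: 67.1
```

The third reads 2.0 N, so the first tin (6.0 N) is the sugar. I'll set this one down and go back.

```bash
python3 -m handwheel '[{"tx":0,"ty":0,"tz":1,"roll":0},{"tx":0,"ty":0,"tz":0,"roll":0},{"tx":0,"ty":0,"tz":0.7,"roll":0},{"tx":0,"ty":0,"tz":0,"roll":0},{"tx":0,"ty":0,"tz":0,"roll":0}]'
python3 -m handwheel '[{"tx":0,"ty":0,"tz":0,"roll":0},{"tx":0,"ty":0,"tz":0,"roll":0},{"tx":0,"ty":0,"tz":0,"roll":0},{"tx":0,"ty":0,"tz":0,"roll":0},{"tx":0,"ty":0,"tz":0,"roll":0},{"tx":0,"ty":0,"tz":-10,"roll":0},{"tx":0,"ty":0,"tz":-25,"roll":0},{"tx":0,"ty":0,"tz":-35,"roll":0},{"tx":0,"ty":0,"tz":-20,"roll":0},{"tx":0,"ty":0,"tz":-6,"roll":0},{"tx":0,"ty":0,"tz":0,"roll":0}]' 85
python3 -m handwheel '[{"tx":1,"ty":-18,"tz":0,"roll":0},{"tx":3,"ty":-34,"tz":0,"roll":0},{"tx":3,"ty":-34,"tz":0,"roll":0},{"tx":3,"ty":-34,"tz":0,"roll":0},{"tx":3,"ty":-34,"tz":0,"roll":0},{"tx":3,"ty":-34,"tz":0,"roll":0},{"tx":3,"ty":-31,"tz":0,"roll":0},{"tx":2,"ty":-18,"tz":0,"roll":0},{"tx":1,"ty":-8,"tz":0,"roll":0},{"tx":0,"ty":0,"tz":0,"roll":0},{"tx":0,"ty":0,"tz":0,"roll":0},{"tx":0,"ty":0,"tz":0,"roll":0}]'
python3 - <<'E'
from h import *
im,d,P,K,E=look("wrist");Q=P.reshape(-1,3)
for c in((.541,-.08),(.5225,-.205),(.5195,-.323)):
    s=Q[(np.hypot(Q[:,0]-c[0],Q[:,1]-c[1])<.05)&(Q[:,2]>.136)&(Q[:,2]<.15)]
    if len(s)>20: print(" tin",((s.min(0)+s.max(0))/2).round(4),np.ptp(s,axis=0).round(3))
E
```

```text
t: 24.78
tool_pos: [0.5198, -0.3246, 0.0937]
tool_rot: [3.141, 0.0, 0.002]
contact_force: [-1.2, 1.7, 4.4]
opening: 0.0646
grip_force: 67.2
t: 25.7
tool_pos: [0.5205, -0.3252, 0.1918]
tool_rot: [3.138, 0.0, 0.007]
contact_force: [0.5, 0.1, -0.0]
opening: 0.0845
grip_force: 0.0
t: 26.7
tool_pos: [0.5408, -0.08, 0.1876]
tool_rot: [3.142, -0.002, -0.002]
contact_force: [0.1, 0.3, 0.5]
opening: 0.085
grip_force: 0.0
 tin [ 0.5407 -0.0801  0.1403] [0.065 0.065 0.009]
 tin [ 0.5207 -0.205   0.1405] [0.065 0.066 0.009]
```

```bash
python3 -m handwheel '[{"tx":0,"ty":0,"tz":15,"roll":0},{"tx":0,"ty":0,"tz":30,"roll":0},{"tx":0,"ty":0,"tz":30,"roll":0},{"tx":0,"ty":0,"tz":15,"roll":0},{"tx":0,"ty":0,"tz":7,"roll":0},{"tx":0,"ty":0,"tz":0,"roll":0},{"tx":0,"ty":0,"tz":0,"roll":0}]'
python3 -m handwheel '[{"tx":0,"ty":0,"tz":0,"roll":0},{"tx":0,"ty":0,"tz":0,"roll":0},{"tx":0,"ty":0,"tz":0,"roll":0},{"tx":0,"ty":0,"tz":0,"roll":0},{"tx":0,"ty":0,"tz":0,"roll":0},{"tx":0,"ty":0,"tz":0,"roll":0}]' 55 60
python3 -m handwheel '[{"tx":0,"ty":0,"tz":-5,"roll":0},{"tx":0,"ty":0,"tz":-10,"roll":0},{"tx":0,"ty":0,"tz":-20,"roll":0},{"tx":0,"ty":0,"tz":-25,"roll":0},{"tx":0,"ty":0,"tz":-25,"roll":0},{"tx":0,"ty":0,"tz":-25,"roll":0},{"tx":0,"ty":0,"tz":-18,"roll":0},{"tx":0,"ty":0,"tz":-10,"roll":0},{"tx":0,"ty":0,"tz":-3,"roll":0},{"tx":0,"ty":0,"tz":0,"roll":0},{"tx":0,"ty":0,"tz":0,"roll":0},{"tx":0,"ty":0,"tz":0,"roll":0}]'
python3 -m handwheel '[{"tx":0,"ty":0,"tz":0,"roll":0},{"tx":0,"ty":0,"tz":0,"roll":0},{"tx":0,"ty":0,"tz":0,"roll":0},{"tx":0,"ty":0,"tz":0,"roll":0},{"tx":0,"ty":0,"tz":0,"roll":0},{"tx":0,"ty":0,"tz":0,"roll":0}]'
python3 heft.py; python3 -c "
from h import *
im=look('scene')[0];cv2.imwrite('pics/fin.png',im[...,::-1])"
```

```text
t: 27.33
tool_pos: [0.5417, -0.08, 0.092]
tool_rot: [3.141, -0.002, 0.001]
contact_force: [-0.1, -0.1, 0.3]
opening: 0.085
grip_force: 0.0
t: 27.83
tool_pos: [0.5429, -0.0799, 0.0938]
tool_rot: [3.14, 0.0, 0.007]
contact_force: [0.4, -0.9, 6.3]
opening: 0.0647
grip_force: 67.2
t: 28.83
tool_pos: [0.5401, -0.0789, 0.23]
tool_rot: [-3.14, -0.0, 0.006]
contact_force: [1.0, 0.2, -5.7]
opening: 0.065
grip_force: 68.3
t: 29.33
tool_pos: [0.5412, -0.0792, 0.2324]
tool_rot: [-3.142, 0.0, -0.0]
contact_force: [-0.4, -0.4, -5.9]
opening: 0.0645
grip_force: 68.3
heft [ -0.21  -0.31  -5.7  -34.27 -40.51] [0.35 0.35 0.47 0.02 0.02] [ 0.5412 -0.0792  0.2324] 0.06481023763852313 29.7833
```

View pics/fin.png

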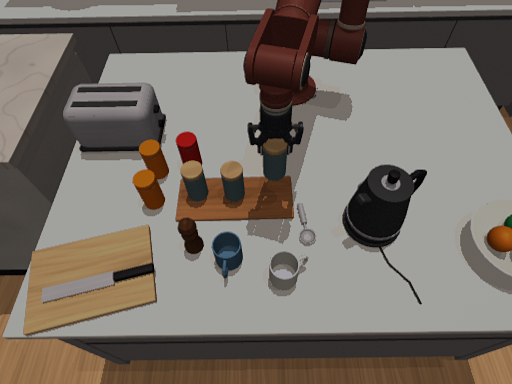

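The sugar is held upright at (274,160). The other two tins stand upright on the board at (195,180) and (233,180), and the lid is on the kettle at (393,180).

```bash
python3 -c "
from station import ctrl
print(ctrl.finish_job())"
```

```text
the job is handed in; nothing more can be done
None
```

The lid is fully home on the kettle, and the gripper is holding the sugar canister upright and still, its underside about 15 cm above the worktop; it was the heaviest at about 6.0 N against 3.6 N and 2.0 N, and the job is handed in, though the hand-in returned no verdict.

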